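# Swing the serving board round to the blue mat

## Robot

A 6-joint arm with a two-finger parallel gripper is mounted at the origin on a cart in front of the work surface, level with it; the furniture and walls round the work are solid. World frame = base frame: x ahead of the robot, y to its left, z up, the work surface at z = 0. Lengths are in m, angles in degrees, forces in N, time in s.
With the tool pointing down it reaches from about 0.375 to 0.9 m from the base axis. Payload 3.1 kg.
Tool frame: the origin (TCP) lies at the very end of the fingers, on their centre line; the grasp point (between the pads) lies 19 mm behind it; z points along the fingers, y is the direction in which the jaws open and shut (so a half turn about z gives the same grasp; the last joint's range is limited). The gripper opens to 87 mm and grips with 3 to 60 N. Pads are 19 mm wide; open, the fingers measure 117 mm over their backs; the gripper's body (75 mm by 190 mm) begins 51 mm behind the grasp point.
Start: joints at [66.664, 30.224, 82.088, -0, 67.689, -10.227], TCP at [0.142, 0.609, 0.223] pointing down, gripper open.
Joint ranges: [-176.69, 176.69], [-43.24, 126.21], [12.49, 139.97], [-82, 262], [0, 151.66], [-163.58, 163.58]. Speed limits (degrees/s): [159.86, 159.86, 180, 180, 180, 180].

## Interface

Orientations are given as a 3x3 rotation matrix whose columns are the frame's x, y, z axes.
In Python, from rig import readout, capture, camera_model, bot, spot_in, regions_of gives the robot as it stands.
- The arm moves only by the tool send_rows, never from a script. Its argument "moves" is a list that holds one entry, the list of rows, each a list of 7 numbers: the turn, a rotation vector about the tool's x, y, z in degrees, then the shift along the tool's x, y, z in cm, then the opening, from -1 (shut) to 1 (fully open). A call has exactly 5 rows; each row shifts and turns the commanded pose from where the row before left it, along the tool's axes as they then stand; what a row does not reach is not made up. A row lasts 1/10 s, in which the tool goes at most 50 mm and 8.59 degrees, less where a joint would pass 70% of its speed; a pose out of reach is approached as far as the arm can. A call with a gripper value outside its range is refused whole. The fingers move at their own pace and stop on an object; the grip force is fixed at half the most. Time passes only in rows, so rows that do not move let the fingers close, or fill a call up. It gives the time, the measured TCP pose, the force and the opening at its end, in the units of the state.
- readout.read_state(): the state, without advancing time (a new reading comes with each control period).
- capture(name): name is "side" or "top"; returns the picture (384x512x3 uint8, blue, green, red); there is no depth.
- camera_model(name): a dict with "camera_matrix" (3x3 intrinsics, pixels), "pose" (4x4, takes a point from camera to world coordinates). Camera axes: x right, y up, looking along -z (the intrinsics and any distortion apply to the point x, -y, -z); pixel columns grow to the right and rows downward; lengths in m; the calibration is good to about 2 mm. A picture is of the moment at which its call begins. camera_model takes no time and is no camera call.
- bot.hand_in(): hands the job in, once; it reports no verdict.
Trained networks look in the newest picture that a camera, given by its name, has taken for a name from the list of things; names that differ only in an ending like _2 or _b are one class to them, and where a whole thing is asked for, a point or a joint stands for the part that bears it (a point fixed in the world has none). Each returns a list of dicts, best first, with "p" (0 to 1); they miss things now and then, are a little off and sometimes report something else, mostly with a low value. They report only what shows in the picture. A call takes as long as a camera call.
- spot_in(camera, thing): "location" ([x, y, z] in m, in world coordinates, good to about 4 mm: the middle of the surface that is visible of it).
- regions_of(camera, thing): "mask" (384x512 bool, what is visible of it).
The state is a dict: "time_s": time; "joint_positions": joint angles; "qvel": joint speeds; "tau": joint torques, N m; "position": TCP position; "tcp_rot": TCP orientation; "force": force on the tool from outside, world axes, zero at the start; "moment": the same for the moment, N m; "opening": opening from 0.0 (shut) to 1.0 (fully open).
Only numpy, scipy, OpenCV 4.12 (cv2) and the standard library are available. Lean on these libraries where they do the work, as an engineer would, in place of code of your own. Each camera call takes 0.05 s, during which the arm holds its last target. There are 200 camera calls.

## Task

The guest at the blue round mat cannot reach the wooden serving board. Push the board's free end sideways so that the board pivots about its honey-jar end and the free end lies over the middle of the blue mat. Leave the jar end where it is with the jar standing on it, do not lift the board, and do not disturb the drinking glass.

Things in the scene. Friction and masses are not known exactly. Their poses are not given: they have to be found in the camera images.
- board: Loose wooden serving board, 310 x 80 mm, 0.4 kg. Origin on the table under the centre of its round jar end (radius 40 mm); x runs along the board to the free end at x = 270 mm, long sides at y = -40 and +40 mm, z up. The wood spans 4 to 18 mm above the table. It stands on a wide foot under the jar, about which it pivots when pushed near the free end, and two small feet there.
- blue_mat: Thin round blue mat, 110 mm in diameter, 1.5 mm thick, flat and fixed on the table, about 240 mm from the board's origin and about 45 degrees to the left or right of where the board points. Origin at its centre. An equal yellow mat lies on the board's other side and plays no part. In the end the board's middle line (its x axis) passes over the blue mat's centre.
- honey_jar: Jar of honey with a dark lid, 65 mm in diameter, 86 mm tall, about 0.33 kg, standing loose on the round end of the board. Origin at the centre of its underside, z up.
- glass: Clear drinking glass, 81 mm in diameter, 93 mm tall, a bystander standing on the table at the right, to be left alone. Origin at the centre of its underside, z up.

How it is judged:
By the outcome, as a careful person would: the job done as asked, in the order asked, and still so for the second after the job is handed in, with the robot touching nothing.
It also fails if it takes over 35 s, if anything falls off the work surface, if the arm or the gripper's body presses on something with over 40 N, if the wrist force passes 120 N, or if a joint passes its speed limit or range.

## Working session

There is one attempt and no reset: what is moved stays moved. The work goes in short steps, Python scripts to look and compute and a tool call to move; the robot and the scene stay as the last step left them, time stands still between calls to the robot, and variables do not carry over. Pictures are saved under pics/ and viewed, about 8 in all and at most 12, crops included, and the job is handed in when it is done.

Besides the shell and the picture viewer there is one more tool, called by a JSON object that holds its "op" and its "data". send_rows: Moves the arm, as the interface text tells. Its arguments: {"type":"object","properties":{"moves":{"type":"array","items":{"type":"array","items":{"type":"array","items":{"type":"number"}}}}},"required":["moves"]}

```bash
mkdir -p pics
cat > h.py <<'E'
import numpy as np, cv2
from rig import readout, capture, camera_model, bot, spot_in, regions_of
def ray(cam,uv,z):
    m=camera_model(cam);K=np.array(m["camera_matrix"]);T=np.array(m["pose"])
    uv=np.atleast_2d(np.asarray(uv,float))
    d=(np.linalg.inv(K)@np.c_[uv,np.ones(len(uv))].T).T*[1,-1,-1]
    d=d@T[:3,:3].T;o=T[:3,3]
    return o+d*((z-o[2])/d[:,2])[:,None]
E
python3 - <<'E'
from h import *
print(camera_model("top").keys())
a=capture("top");b=capture("side")
cv2.imwrite("pics/a.png",np.vstack([a,b])[:, :] if 0 else cv2.resize(np.hstack([a,b]),(800,300)))
cv2.imwrite("pics/top0.png",a)
for c in("top","side"):
  for t in("board","blue_mat","honey_jar","glass"):
    print(c,t,[(np.round(r["location"],3).tolist(),round(float(r["p"]),2)) for r in spot_in(c,t)[:3]])
r=regions_of("top","board")
for q in r[:2]:
  m=q["mask"];ys,xs=np.nonzero(m);print(q["p"],m.sum())
  rect=cv2.minAreaRect(ray("top",np.c_[xs,ys],.018)[:,:2].astype(np.float32)*1000);print(rect,cv2.boxPoints(rect).round())
for q in regions_of("top","blue_mat")[:2]:
  ys,xs=np.nonzero(q["mask"]);P=ray("top",np.c_[xs,ys],.0015);print(q["p"],P.mean(0),np.ptp(P,axis=0))
s=readout.read_state();print(s["time_s"],s["position"],s["tcp_rot"],s["force"])
E
```

```text
dict_keys(['camera_matrix', 'pose'])
top board [([0.513, 0.041, 0.016], 0.83)]
top blue_mat [([0.518, -0.116, 0.002], 0.68)]
top honey_jar [([0.652, 0.065, 0.104], 0.78)]
top glass [([0.395, -0.481, 0.042], 0.65)]
side board [([0.514, 0.031, 0.019], 0.63)]
side blue_mat [([0.518, -0.125, 0.002], 0.89), ([0.392, -0.486, 0.062], 0.21)]
side honey_jar [([0.65, 0.045, 0.072], 0.92)]
side glass [([0.391, -0.485, 0.061], 0.7), ([0.517, -0.125, -0.0], 0.66)]
0.8 2145
((521.5962524414062, 41.181861877441406), (267.91387939453125, 85.58334350585938), 9.827845573425293) [[382.  60.]
 [397. -24.]
 [661.  22.]
 [646. 106.]]
0.63 [ 0.51658225 -0.1155654   0.0015    ] [0.10462687 0.10714745 0.        ]
0.6 [0.14171985 0.60867748 0.22256411] [[-9.73941879e-01  2.26797739e-01  3.43183388e-05]
 [ 2.26797739e-01  9.73941880e-01 -9.58564690e-06]
 [-3.55980704e-05 -1.55254133e-06 -9.99999999e-01]] [-0.00893367  0.35428874  0.51240196]
```

View pics/a.png

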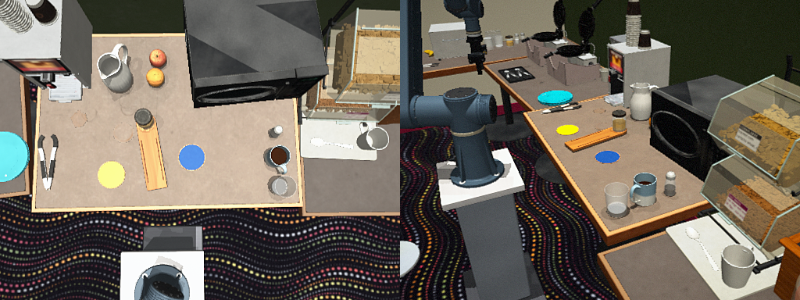

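View pics/top0.png

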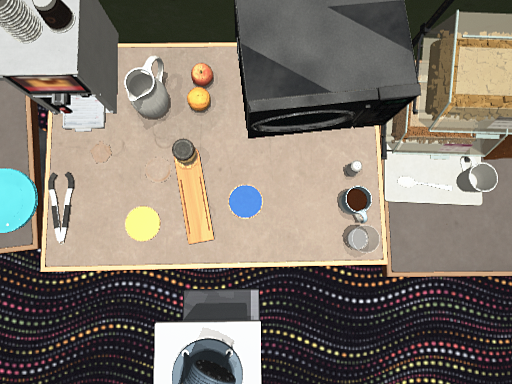

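Top view: the board runs from the jar at about (183,150) to its free end at about (200,242). The blue mat is at (245,201) and the glass is at (358,238), well clear. I'll refine the mat and board using both cameras.

```bash
cat >> h.py <<'E'
def measure(cams=("top","side")):
    for c in cams:
        im=capture(c);hsv=cv2.cvtColor(im,cv2.COLOR_BGR2HSV)
        def blob(lo,hi,near,z):
            m=cv2.inRange(hsv,lo,hi);n,l,st,ce=cv2.connectedComponentsWithStats(m)
            best=None
            for i in range(1,n):
                if st[i,4]<60: continue
                P=ray(c,ce[i],z)[0]
                d=np.hypot(*(P[:2]-near))
                if d<.12 and (best is None or st[i,4]>best[0]): best=(st[i,4],i)
            if not best: return None
            ys,xs=np.nonzero(l==best[1]);return ray(c,np.c_[xs,ys],z)
        P=blob((100,120,60),(125,255,255),(.517,-.12),.0015)
        if P is not None: print(c,"mat",P.min(0)[:2].round(4),P.max(0)[:2].round(4),((P.min(0)+P.max(0))/2)[:2].round(4))
        B=blob((8,110,90),(25,255,255),(.52,0.0),.018)
        if B is not None:
            r=cv2.minAreaRect(B[:,:2].astype(np.float32)*1000);print(c,"board",r,cv2.boxPoints(r).round().tolist())
        for t in ("honey_jar","board"): print(c,t,[(np.round(q["location"],3).tolist(),round(float(q["p"]),2)) for q in spot_in(c,t)[:1]])
E
python3 -c "
from h import *
measure();print(readout.read_state()['time_s'])
for c in('top','side'): print(np.array(camera_model(c)['pose'])[:3,3])"
```

```text
top mat [ 0.4704 -0.1659] [ 0.5687 -0.0653] [ 0.5196 -0.1156]
top board ((534.3682250976562, 45.27980041503906), (287.6014709472656, 79.8547134399414), 10.187235832214355) [[386.0, 59.0], [400.0, -19.0], [683.0, 31.0], [669.0, 110.0]]
top honey_jar [([0.653, 0.064, 0.101], 0.62)]
top board [([0.513, 0.043, 0.019], 0.72)]
side mat [ 0.4684 -0.1638] [ 0.5675 -0.066 ] [ 0.518  -0.1149]
side board ((565.220947265625, 50.96449279785156), (379.59832763671875, 139.85882568359375), 21.14085578918457) [[363.0, 48.0], [413.0, -83.0], [767.0, 54.0], [717.0, 185.0]]
side honey_jar [([0.654, 0.043, 0.074], 0.61)]
side board [([0.508, 0.03, 0.018], 0.77)]
0.9
[ 0.38604929 -0.11440281  1.18510492]
[-0.04750252 -1.41598525  0.83828335]
```

{"op": "send_rows", "data": {"moves": [[[0,0,0,-2.58,-2.88,0,-1],[0,0,0,-2.58,-2.88,0,-1],[0,0,0,-2.58,-2.88,0,-1],[0,0,0,-2.58,-2.88,0,-1],[0,0,0,-2.58,-2.88,0,-1]]]}}

```text
time_s: 1.4
position: [0.2353, 0.438, 0.2227]
tcp_rot: [[-0.974, 0.226, 0.001], [0.226, 0.974, 0.0], [-0.0, 0.001, -1.0]]
force: [0.3, -0.0, 0.8]
opening: 0.629
```

{"op": "send_rows", "data": {"moves": [[[0,0,0,-2.58,-2.88,0,-1],[0,0,0,-2.58,-2.88,0,-1],[0,0,0,-2.58,-2.88,0,-1],[0,0,0,-2.58,-2.88,0,-1],[0,0,0,-2.58,-2.88,0,-1]]]}}

```text
time_s: 1.9
position: [0.3284, 0.2684, 0.2228]
tcp_rot: [[-0.974, 0.227, 0.001], [0.227, 0.974, 0.0], [-0.001, 0.001, -1.0]]
force: [0.7, 0.7, 0.2]
opening: 0.168
```

{"op": "send_rows", "data": {"moves": [[[0,0,0,-2.58,-2.88,0,-1],[0,0,0,-2.58,-2.88,0,-1],[0,0,0,-2.58,-2.88,0,-1],[0,0,0,-2.58,-2.88,0,-1],[0,0,0,-2.58,-2.88,0,-1]]]}}

```text
time_s: 2.4
position: [0.4214, 0.0987, 0.2229]
tcp_rot: [[-0.974, 0.227, 0.001], [0.227, 0.974, 0.0], [-0.001, 0.0, -1.0]]
force: [0.1, 0.4, -0.6]
opening: 0.007
```

{"op": "send_rows", "data": {"moves": [[[0,0,8.3,0,0,0,-1],[0,0,8.3,0,0,0,-1],[0,0,8.3,0,0,0,-1],[0,0,8.3,0,0,0,-1],[0,0,8.3,0,0,0,-1]]]}}

```text
time_s: 2.9
position: [0.4208, 0.1001, 0.2227]
tcp_rot: [[-0.574, 0.819, 0.0], [0.819, 0.574, -0.0], [-0.0, 0.0, -1.0]]
force: [0.8, 0.3, 0.3]
opening: 0.003
```

{"op": "send_rows", "data": {"moves": [[[0,0,8.3,0,0,0,-1],[0,0,8.3,0,0,0,-1],[0,0,8.3,0,0,0,-1],[0,0,0,0,0,0,-1],[0,0,0,0,0,0,-1]]]}}

```text
time_s: 3.4
position: [0.4207, 0.1002, 0.2227]
tcp_rot: [[-0.185, 0.983, 0.0], [0.983, 0.185, -0.0], [-0.0, 0.0, -1.0]]
force: [0.6, -0.3, 0.0]
opening: 0.004
```

{"op": "send_rows", "data": {"moves": [[[0,0,0,0,0,3,-1],[0,0,0,0,0,3,-1],[0,0,0,0,0,3,-1],[0,0,0,0,0,3,-1],[0,0,0,0,0,3,-1]]]}}

```text
time_s: 3.9
position: [0.4212, 0.1002, 0.0716]
tcp_rot: [[-0.185, 0.983, 0.001], [0.983, 0.185, -0.0], [-0.0, 0.001, -1.0]]
force: [0.1, -0.7, 0.1]
opening: 0.003
```

{"op": "send_rows", "data": {"moves": [[[0,0,0,0,0,2.5,-1],[0,0,0,0,0,2,-1],[0,0,0,0,0,1.3,-1],[0,0,0,0,0,0.6,-1],[0,0,0,0,0,0,-1]]]}}

```text
time_s: 4.4
position: [0.4206, 0.1002, 0.008]
tcp_rot: [[-0.183, 0.983, -0.001], [0.983, 0.183, 0.0], [0.0, -0.001, -1.0]]
force: [0.7, -0.1, 0.2]
opening: 0.006
```

```bash
python3 -c "
from h import *
s=readout.read_state();print(s['position'],s['force'])
cv2.imwrite('pics/s1.png',np.hstack([capture('side')[60:360,120:512],capture('top')[50:350,120:512]]))"
```

```text
[0.42058169 0.10016996 0.00800234] [ 0.73917716 -0.14435454  0.15391971]
```

View pics/s1.png

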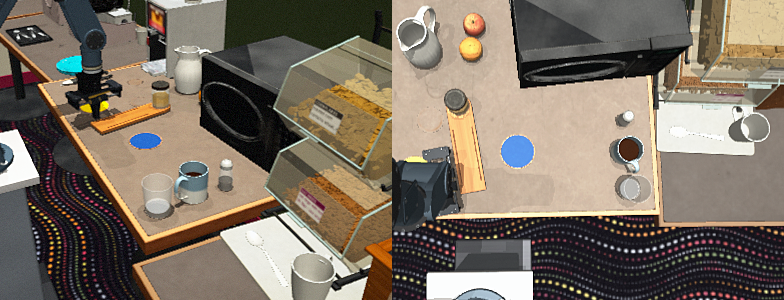

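The finger is down beside the board on the yellow-mat side, clear of the jar and board. Next I close up to contact.

{"op": "send_rows", "data": {"moves": [[[0,0,0,-0.6,0,0,-1],[0,0,0,-0.6,0,0,-1],[0,0,0,-0.6,0,0,-1],[0,0,0,-0.4,0,0,-1],[0,0,0,-0.2,0,0,-1]]]}}

```text
time_s: 5.0
position: [0.4251, 0.0763, 0.0088]
tcp_rot: [[-0.181, 0.984, 0.0], [0.984, 0.181, 0.0], [0.0, 0.0, -1.0]]
force: [-0.6, 5.1, 3.8]
opening: 0.005
```

{"op": "send_rows", "data": {"moves": [[[0,0,-1,-0.39,-0.08,0,-1],[0,0,-1.5,-0.59,-0.12,0,-1],[0,0,-1.5,-0.59,-0.12,0,-1],[0,0,-1.5,-0.59,-0.12,0,-1],[0,0,-1.5,-0.59,-0.12,0,-1]]]}}

```text
time_s: 5.5
position: [0.425, 0.0489, 0.0088]
tcp_rot: [[-0.302, 0.953, -0.001], [0.953, 0.302, 0.001], [0.001, -0.001, -1.0]]
force: [-0.8, 5.6, 5.2]
opening: 0.004
```

{"op": "send_rows", "data": {"moves": [[[0,0,-1.5,-0.59,-0.12,0,-1],[0,0,-1.5,-0.59,-0.12,0,-1],[0,0,-1.5,-0.59,-0.12,0,-1],[0,0,-1.5,-0.59,-0.12,0,-1],[0,0,-1.5,-0.59,-0.12,0,-1]]]}}

```text
time_s: 6.0
position: [0.4287, 0.0194, 0.0087]
tcp_rot: [[-0.424, 0.906, -0.004], [0.906, 0.424, 0.001], [0.003, -0.003, -1.0]]
force: [-0.4, 5.7, 3.8]
opening: 0.009
```

{"op": "send_rows", "data": {"moves": [[[0,0,-1.5,-0.59,-0.12,0,-1],[0,0,-1.5,-0.59,-0.12,0,-1],[0,0,-1.5,-0.59,-0.12,0,-1],[0,0,-1.5,-0.59,-0.12,0,-1],[0,0,-1.5,-0.59,-0.12,0,-1]]]}}

```text
time_s: 6.5
position: [0.4363, -0.0091, 0.0086]
tcp_rot: [[-0.538, 0.843, -0.006], [0.843, 0.538, 0.002], [0.005, -0.004, -1.0]]
force: [-2.1, 4.1, 4.2]
opening: 0.005
```

{"op": "send_rows", "data": {"moves": [[[0,0,-1.5,-0.59,-0.12,0,-1],[0,0,-1.5,-0.59,-0.12,0,-1],[0,0,-1.5,-0.59,-0.12,0,-1],[0,0,-1.5,-0.59,-0.12,0,-1],[0,0,-1.5,-0.59,-0.12,0,-1]]]}}

```text
time_s: 7.0
position: [0.4477, -0.0361, 0.0085]
tcp_rot: [[-0.644, 0.765, -0.007], [0.765, 0.644, 0.003], [0.007, -0.004, -1.0]]
force: [-3.5, 3.3, 3.6]
opening: 0.007
```

```bash
python3 -c "
from h import *
measure()
cv2.imwrite('pics/s2.png',np.hstack([capture('side')[60:360,120:512],capture('top')[50:350,120:512]]))"
```

```text
top mat [ 0.4735 -0.1659] [ 0.5687 -0.0779] [ 0.5211 -0.1219]
top board ((561.4468994140625, -9.955314636230469), (293.953369140625, 79.72929382324219), 39.12723922729492) [[422.0, -72.0], [473.0, -134.0], [701.0, 52.0], [650.0, 114.0]]
top honey_jar [([0.652, 0.064, 0.1], 0.91)]
top board [([0.574, -0.005, 0.018], 0.69)]
side mat [ 0.4694 -0.1638] [ 0.5675 -0.0735] [ 0.5185 -0.1187]
side board ((590.0123291015625, 13.774566650390625), (404.9786682128906, 98.02116394042969), 44.043949127197266) [[410.0, -92.0], [479.0, -162.0], [770.0, 119.0], [701.0, 190.0]]
side honey_jar [([0.652, 0.045, 0.072], 0.85)]
side board [([0.536, -0.042, 0.019], 0.62)]
```

View pics/s2.png

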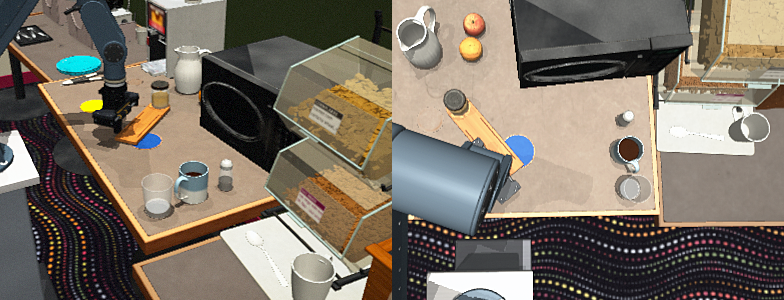

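The jar is still in place, the board has turned about 30°, and about 13° remain.

{"op": "send_rows", "data": {"moves": [[[0,0,-1.5,-0.59,-0.12,0,-1],[0,0,-1.5,-0.59,-0.12,0,-1],[0,0,-1.5,-0.59,-0.12,0,-1],[0,0,-1.5,-0.59,-0.12,0,-1],[0,0,-1.5,-0.59,-0.12,0,-1]]]}}

```text
time_s: 7.9
position: [0.4681, -0.0636, 0.0085]
tcp_rot: [[-0.738, 0.675, 0.002], [0.675, 0.738, -0.001], [-0.002, 0.001, -1.0]]
force: [-1.8, 1.4, -1.3]
opening: 0.004
```

{"op": "send_rows", "data": {"moves": [[[0,0,-1.5,-0.59,-0.12,0,-1],[0,0,-1.5,-0.59,-0.12,0,-1],[0,0,-1.0,-0.39,-0.08,0,-1],[0,0,-0.5,-0.2,-0.04,0,-1],[0,0,0,0,0,0,-1]]]}}

```text
time_s: 8.4
position: [0.4791, -0.0779, 0.0086]
tcp_rot: [[-0.788, 0.616, 0.002], [0.616, 0.788, -0.001], [-0.002, 0.001, -1.0]]
force: [0.2, -0.2, -0.4]
opening: 0.004
```

```bash
python3 -c "
from h import *
s=readout.read_state();print(s['force'],s['position'],s['tcp_rot'][0])
measure(['top'])
cv2.imwrite('pics/s3.png',cv2.resize(capture('top')[100:300,120:350],None,fx=2.5,fy=2.5))"
```

```text
[ 0.15321001 -0.17059228 -0.40012323] [ 0.47913558 -0.07793591  0.00863477] [-0.78782297  0.61589827  0.00206989]
top board ((591.2208862304688, -18.618270874023438), (268.15386962890625, 79.3572769165039), 52.12495040893555) [[478.0, -100.0], [540.0, -149.0], [705.0, 63.0], [642.0, 112.0]]
top honey_jar [([0.653, 0.066, 0.102], 0.83)]
top board [([0.605, -0.0, 0.018], 0.86)]
```

View pics/s3.png

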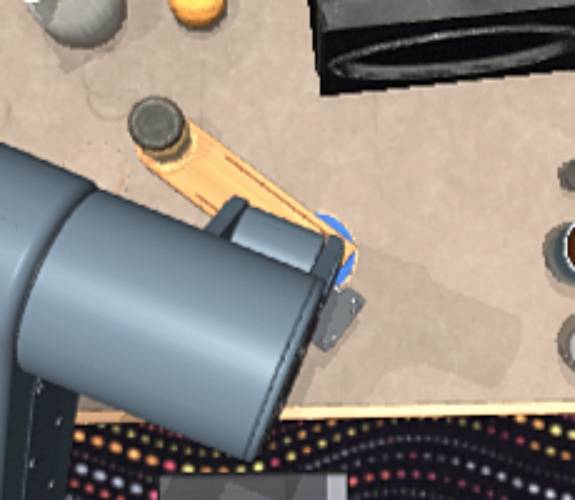

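{"op": "send_rows", "data": {"moves": [[[0,0,0,1,0,0,-1],[0,0,0,2,0,0,-1],[0,0,0,0,0,-3,-1],[0,0,0,0,0,-4,-1],[0,0,0,0,0,-4,-1]]]}}

```text
time_s: 9.1
position: [0.4529, -0.0581, 0.1192]
tcp_rot: [[-0.788, 0.616, -0.003], [0.616, 0.788, 0.001], [0.003, -0.001, -1.0]]
force: [0.9, -0.4, -0.6]
opening: 0.007
```

{"op": "send_rows", "data": {"moves": [[[0,0,0,0,0,-4,-1],[0,0,0,3.6,2.2,0,-1],[0,0,0,3.6,2.2,0,-1],[0,0,0,3.6,2.2,0,-1],[0,0,0,3.6,2.2,0,-1]]]}}

```text
time_s: 9.6
position: [0.3934, 0.1005, 0.1586]
tcp_rot: [[-0.787, 0.617, -0.0], [0.617, 0.787, 0.0], [0.0, 0.0, -1.0]]
force: [0.3, 0.5, -0.5]
opening: 0.005
```

{"op": "send_rows", "data": {"moves": [[[0,0,0,3.6,2.2,0,-1],[0,0,0,3.6,2.2,0,-1],[0,0,0,3.6,2.2,0,-1],[0,0,0,3.6,2.2,0,-1],[0,0,0,0,0,0,-1]]]}}

```text
time_s: 10.1
position: [0.3326, 0.2604, 0.1585]
tcp_rot: [[-0.792, 0.61, -0.001], [0.61, 0.792, 0.001], [0.001, 0.0, -1.0]]
force: [-0.3, -0.1, -0.6]
opening: 0.008
```

```bash
python3 -c "
from h import *
measure()
cv2.imwrite('pics/s4.png',np.hstack([cv2.resize(capture('top')[100:300,120:320],None,fx=2,fy=2),cv2.resize(capture('side')[140:340,200:400],None,fx=2,fy=2)]))"
```

```text
top board ((583.3195190429688, -29.383316040039062), (294.49481201171875, 81.33285522460938), 51.742279052734375) [[460.0, -120.0], [524.0, -170.0], [706.0, 61.0], [643.0, 111.0]]
top honey_jar [([0.654, 0.068, 0.103], 0.73)]
top board [([0.57, -0.046, 0.018], 0.76)]
side board ((605.089111328125, 3.9522552490234375), (414.4453430175781, 87.19639587402344), 52.38496398925781) [[444.0, -134.0], [513.0, -187.0], [766.0, 141.0], [697.0, 195.0]]
side honey_jar [([0.652, 0.042, 0.07], 0.57)]
side board [([0.556, -0.064, 0.018], 0.76)]
```

View pics/s4.png

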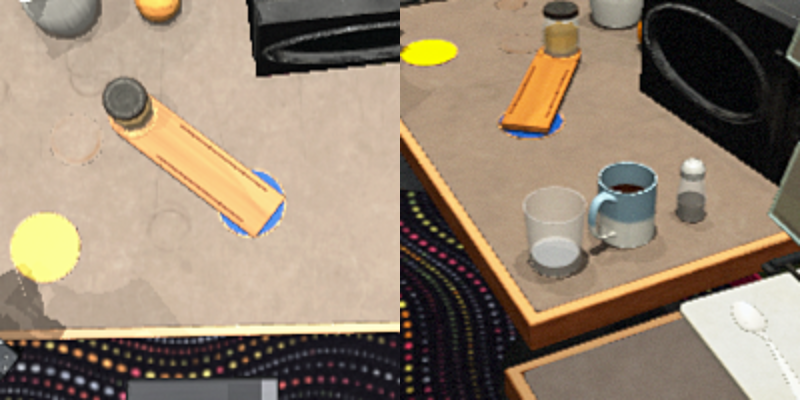

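```bash
python3 -c "
from h import *
capture('top');print(spot_in('top','glass')[:1]);print(readout.read_state()['time_s'],bot.hand_in())"
```

```text
[{'location': [0.3931, -0.4795, 0.0402], 'p': 0.63}]
the job is handed in; nothing more can be done
10.6 None
```

I pushed the board's free end about 42° around its jar end, using the closed fingers, until it lay over the blue mat. Then I backed the arm away and handed the job in at about 10.6 s. No verdict came back.

- **Board:** it points at about 51.7°, and the mat's centre lies at about 52.4° from the pivot. By the top camera the board's middle line passes 1–3 mm from the mat's centre. I left that small under-rotation, since it is close to the measuring accuracy.
- **Side camera:** it gave a board angle of 52.4°, but that outline ran into the jar, so I didn't rely on it.
- **Mat distance:** I measured about 227 mm from the pivot to the mat's centre, against the stated "about 240 mm". I couldn't settle the difference.
- **Jar:** it is still standing on the jar end, and its lid is at the same spot in the image to within about 1 pixel. The measured pivot and jar positions changed by no more than 4 mm, which is measurement noise.
- **Glass:** it is unmoved, at (0.393, -0.480) m now and (0.395, -0.481) m before.
- **Forces:** the readings during the push stayed below about 8 N.

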